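# Centre the snowman on its plinth

### The arm

A 7-joint arm with a two-finger parallel gripper is mounted at the origin on a cart in front of the work surface, level with it; the furniture and walls round the work are solid. World frame = base frame: x ahead of the robot, y to its left, z up, the work surface at z = 0. Lengths are in m, angles in rad, forces in N, time in s.
With the tool pointing down it reaches from about 0.425 to 0.875 m from the base axis. Payload 4.7 kg.
Tool frame: the origin (TCP) lies between the finger pads; the fingertips stand 14 mm ahead of it and the grasp point (between the pads) lies 5 mm behind it (bot.tip_reach is the distance from the TCP to the fingertips, in m); z points along the fingers, y is the line along which they close (so a half turn about z gives the same grasp; the last joint's range is limited). The gripper opens to 87 mm and grips with 3 to 60 N. Pads are 19 mm wide; open, the fingers measure 117 mm over their backs; the gripper's body (75 mm by 190 mm) begins 51 mm behind the grasp point.
Start: joints at [-1.094, 0.321, -0.07, 1.45, 0.023, 1.371, -0.057], TCP at [0.29, 0.582, 0.237] pointing down, gripper open.
Joint ranges: [-2.86, 2.86], [-0.3, 2.09], [-1.38, 1.24], [0.06, 2.45], [-1.56, 4.7], [0.09, 2.05], [-2.69, 2.69]. Speed limits (rad/s): [2.57, 2.57, 3.14, 3.14, 3.14, 3.14, 3.14].

### API

Orientations are given as a rotation vector (axis times angle).
In Python, from rig import bot gives the robot as it stands. The module is installed in compiled form; this text tells all that it offers.
- The arm moves only by the tool play_rows, never from a script. Its argument "deltas" is a list of rows, each an object of numbers: "x", "y", "z": the shift along the tool's x, y, z in units of 30 mm (1.0 is 30 mm); "rx", "ry", "rz": the turn, a rotation vector about the tool's x, y, z in degrees. A call has 1 to 20 rows; each row shifts and turns the commanded pose from where the row before left it, along the tool's axes as they then stand; what a row does not reach is not made up. A row lasts 1/8 s, in which the tool goes at most 62.5 mm and 10.7 degrees, less where a joint would pass 70% of its speed; a pose out of reach is approached as far as the arm can. A call is refused whole if a number of a shift passes 1 or a number of a turn 10.7, either way. A call with a gripper value outside its range is refused whole. "gripper" is the opening, from -1 (shut) to 1 (fully open), so that 0 is half open, set as the call begins (left out, the last holds). The fingers move at their own pace and stop on an object; "squeeze" is the grip in N (left out, the last holds). Time passes only in rows, so rows that do not move let the fingers close. It gives the time, the measured TCP pose, the force, the opening and the grip force at its end, in the units of the state.
- bot.read_state(): the state, without advancing time (a new reading comes with each control period).
- bot.camera(name): name is "scene" or "top"; returns a dict with "image" (420x560x3 uint8, blue, green, red), "range_z" (420x560 float32, m along the optical axis (not along the pixel's ray), 0 where there is no reading), "K" (3x3 intrinsics, pixels), "k1" (the pictures are not rectified: a ray, as slopes to the right and down, at radius r is drawn at 1 + k1 r^2 times it, then the intrinsics apply), "world_from_camera" (4x4, takes a point from camera to world coordinates). Camera axes: x right, y down, z forward; pixel columns grow to the right and rows downward; lengths in m; the calibration is good to about 2 mm. A picture is of the moment at which its call begins.
- bot.sign_off(): hands the job in; it is judged then, once.
The state is a dict: "time_s": time; "joint_positions": joint angles; "joint_vel": joint speeds; "tau": joint torques, N m; "ee_pos": TCP position; "orientation": TCP orientation; "ft_force": force on the tool from outside, world axes, zero at the start; "moment": the same for the moment, N m; "finger_gap": opening from 0.0 (shut) to 1.0 (fully open); "grasp_force": force on a finger pad.
Only numpy, scipy, OpenCV 4.12 (cv2) and the standard library are available. Lean on these libraries where they do the work, as an engineer would, in place of code of your own. Each camera call takes 0.05 s, during which the arm holds its last target. There are 200 camera calls.

### The job

The wobbly little snowman stands off to one side of its small wooden plinth. With light taps of the fingertips against its foot, nudge it across until it stands upright in the middle of the plinth with its foot wholly inside the dark ring, then take the hand away. Do not pinch or lift it or let it tip over, and leave the plinth, the walnuts and the star cutter where they are.

Things in the scene. Friction and masses are not known exactly. Their poses are not given: they have to be found in the camera images.
- snowman: White snowman, black hat, red scarf, blue round foot; 58 mm tall, about 80 g, top-heavy. Origin: centre of the foot's underside; z up. The foot, a disc 28 mm across and 10 mm high, is its widest part (body 26, hat brim 24 mm): a vertical finger with its tip 3 to 8 mm above the plinth's top slides it by the foot (under 1 N); pushed at the head it tips. Over 4.5 N on it counts as rough or pinched.
- plinth: Turned wooden plinth, round, 84 mm across, 40 mm high, loose on the worktop, about 0.6 kg. Origin: centre of its underside; its flat top is 40 mm above. A flush dark ring, concentric with the top, has inner radius 20 and outer 22.5 mm: the foot (radius 14 mm) is inside it when its centre is within 6 mm of the plinth's axis.
- walnut_1: Walnut, 38x33x28 mm, loose on the worktop about 12 cm from the plinth's axis; bystander. Origin: centre of its underside.
- walnut_2: Walnut, 38x34x29 mm, loose on the worktop about 12 cm from the plinth's axis; bystander. Origin: centre of its underside.
- cutter_star: Star-shaped metal cookie cutter, 53x56x22 mm, loose on the worktop about 12 cm from the plinth's axis; bystander. Origin: centre of its underside.
Things that resemble listed ones, but are neither listed nor needed, are in the scene too. There is more than one size of the snowman; the job needs the smaller.

How it is judged:
At the end, for the whole second after the job is handed in: The snowman stands still and upright (within 0.08 rad) on the plinth's top, its foot's centre within 6 mm of the plinth's axis (foot inside the ring), untouched; the plinth is within 10 mm and each bystander within 15 mm of where it started (horizontal distance between snowman and plinth below 0.006 m and angle between snowman's own z axis and vertical below 0.08 rad and z of snowman in the frame of plinth between 0.037 and 0.043 m and linear speed of snowman below 0.01 m/s and angular speed of snowman below 0.15 rad/s and distance of plinth from where it was at the start of the episode below 0.01 m and angle between plinth's own z axis and vertical below 0.05 rad and distance of each of walnut_1, walnut_2, cutter_star from where it was at the start of the episode below 0.015 m).
It fails at once if the snowman is lifted (more than 6 mm off the plinth) (z of snowman in the frame of plinth above 0.046 m).
It fails at once if the snowman tips over (leans more than 0.45 rad) or falls off the plinth (angle between snowman's own z axis and vertical above 0.45 rad or z of snowman in the frame of plinth below 0.03 m).
It fails at once if the snowman is pinched or hit hard (more than 4.5 N from the fingers) (contact force between the fingers and snowman above 4.5 N).
It fails at once if the plinth is shoved (more than 10 mm) (distance of plinth from where it was at the start of the episode above 0.01 m).
It fails at once if a walnut or the star cutter is moved more than 15 mm (distance of any of walnut_1, walnut_2, cutter_star from where it was at the start of the episode above 0.015 m).
It also fails if it takes over 45 s, if anything falls off the work surface, if the arm or the gripper's body presses on something with over 40 N, if the wrist force passes 120 N, or if a joint passes its speed limit or range.

## Working session

There is one attempt and no reset: what is moved stays moved. The work goes in short steps, Python scripts to look and compute and a tool call to move; the robot and the scene stay as the last step left them, time stands still between calls to the robot, and variables do not carry over. Pictures are saved under pics/ and viewed, at most 10 in all, crops included, and the job is handed in when it is done.

Besides the shell and the picture viewer there is one more tool, called after ">>>" as a command line: name --argument value ..., lists and objects as JSON in quotes. play_rows: Moves the arm, as the interface text tells. Its arguments: {"type":"object","properties":{"deltas":{"type":"array"},"gripper":{"type":"number"},"squeeze":{"type":"number"}},"required":["deltas"]}

```bash
mkdir -p pics; python3 - <<'E'
from rig import bot
import cv2,numpy as np
for n in("scene","top"):
    c=bot.camera(n); cv2.imwrite(f"pics/{n}0.png",c["image"]); np.savez(f"{n}0.npz",**c)
    print(n,c["K"].tolist(),c["k1"],c["world_from_camera"].round(3).tolist())
s=bot.read_state();print(s["ee_pos"],s["orientation"],s["time_s"],bot.tip_reach)
E
```

```text
scene [[505.1211559605955, 0.0, 276.36419199187833], [0.0, 505.1211559605955, 220.3306387433218], [0.0, 0.0, 1.0]] 0.030331345580492268 [[0.595, -0.588, 0.548, 0.054], [-0.804, -0.444, 0.396, -0.186], [0.011, -0.676, -0.737, 0.681], [0.0, 0.0, 0.0, 1.0]]
top [[410.21835470975844, 0.0, 282.27349584591053], [0.0, 410.21835470975844, 212.5822226369117], [0.0, 0.0, 1.0]] -0.09959086622467879 [[-0.029, -0.984, 0.179, 0.391], [-0.999, 0.026, -0.018, 0.136], [0.013, -0.179, -0.984, 0.903], [0.0, 0.0, 0.0, 1.0]]
[0.2900161  0.58119713 0.23556825] [-7.20347684e-01 -3.05757254e+00  2.61277745e-03] 0.1 0.014
```

View pics/scene0.png

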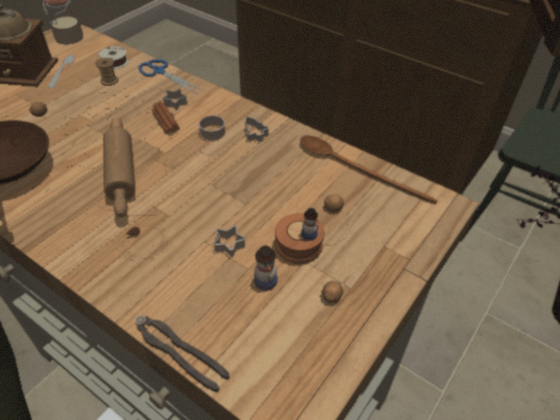

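View pics/top0.png

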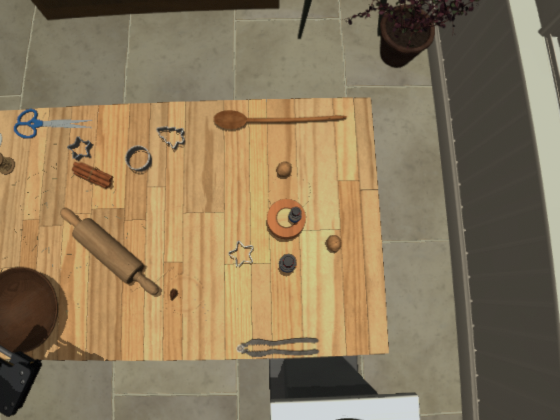

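The plinth is at top (286,218), with the small snowman on it at about (295,215). The big decoy is at (287,263), the walnuts at (284,170) and (334,243), and the star at (242,254). I'll measure from enlarged crops.

```bash
cat > h.py <<'E'
import numpy as np,cv2
def dist(c): return np.array([c["k1"],0,0,0,0],float)
def ray(c,u,v):
    # model: drawn = (1+k1 r^2)*ideal -> standard OpenCV radial
    p=cv2.undistortPoints(np.array([[[u,v]]],float),c["K"],dist(c))[0,0]
    return np.array([p[0],p[1],1.])
def on_plane(c,u,v,z):
    T=c["world_from_camera"]; d=T[:3,:3]@ray(c,u,v); o=T[:3,3]
    return o+d*(z-o[2])/d[2]
def pix(c,P):
    W=np.linalg.inv(c["world_from_camera"])
    return cv2.projectPoints(np.array(P,float).reshape(-1,3),cv2.Rodrigues(W[:3,:3])[0],W[:3,3],c["K"],dist(c))[0][:,0]
def cloud(c,u0,u1,v0,v1):
    V,U=np.mgrid[v0:v1,u0:u1]; z=c["range_z"][v0:v1,u0:u1].ravel()
    p=cv2.undistortPoints(np.stack([U.ravel(),V.ravel()],1).astype(float)[:,None],c["K"],dist(c))[:,0]
    X=np.c_[p*z[:,None],z]; T=c["world_from_camera"]
    return (X@T[:3,:3].T+T[:3,3]), c["image"][v0:v1,u0:u1].reshape(-1,3), z>0
E
python3 - <<'E'
from h import *
t=dict(np.load("top0.npz"));s=dict(np.load("scene0.npz"))
a=cv2.resize(t["image"][195:245,260:310],(400,400),interpolation=cv2.INTER_CUBIC)
b=cv2.resize(s["image"][200:265,265:330],(400,400),interpolation=cv2.INTER_CUBIC)
cv2.imwrite("pics/crop0.png",np.hstack([a,b]))
for n,c,box in(("top",t,(260,312,193,243)),("scene",s,(268,330,200,268))):
    P,col,ok=cloud(c,*box)
    m=ok&(abs(P[:,2]-.04)<.006); q=P[m]
    print(n,m.sum(),"top ext",q.min(0),q.max(0),np.median(q,0), cv2.minEnclosingCircle(q[:,:2].astype(np.float32)))
    m=ok&(P[:,2]>.055); q=P[m]; print("snow",m.sum(),q.mean(0),q.min(0),q.max(0))
for n,u,v in(("w1",284,170),("w2",334,243),("star",242,254),("big",287,263)): print(n,on_plane(t,u,v,.015))
E
```

```text
top 1022 top ext [0.4953518  0.07185928 0.03400414] [0.57759774 0.15365981 0.045673  ] [0.53256877 0.11727755 0.04141645] ((0.5371602177619934, 0.11291193962097168), 0.042085565626621246)
snow 140 [0.53687038 0.09550574 0.08673719] [0.52662374 0.08219755 0.06196015] [0.54986068 0.10727607 0.10208555]
scene 1200 top ext [0.44421909 0.0709875  0.03407295] [0.57326154 0.15456196 0.04585686] [0.52432119 0.11603875 0.03928098] ((0.5087904334068298, 0.11296998709440231), 0.06583676487207413)
snow 458 [0.50710537 0.09541386 0.0763033 ] [0.43082678 0.0822858  0.05500969] [0.54840596 0.11470399 0.09967253]
w1 [0.64944731 0.11344561 0.015     ]
w2 [0.48208189 0.00936383 0.015     ]
star [0.46372996 0.20979647 0.015     ]
big [0.44171357 0.11311658 0.015     ]
```

View pics/crop0.png

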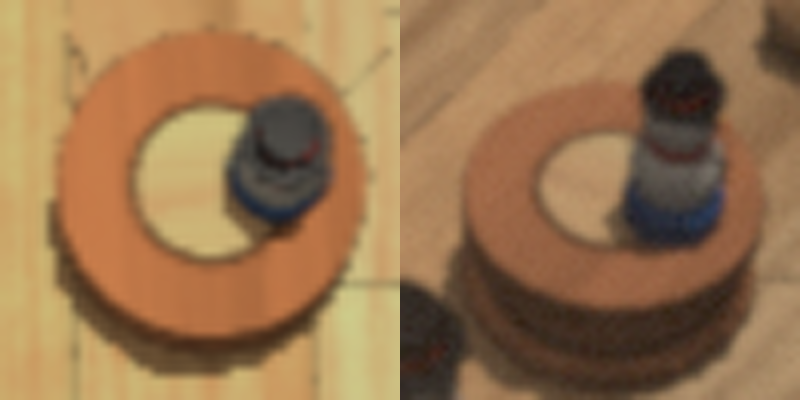

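The foot is at about (0.539, 0.095) and the plinth axis at (0.537, 0.113). I plan to straddle the snowman with the fingers partly open, then slide it by the foot with the inner pad on the −y side.

>>> play_rows --deltas '[{"x": -0.735,"y": -0.54},{"x": -0.735,"y": -0.54},{"x": -0.735,"y": -0.54},{"x": -0.735,"y": -0.54},{"x": -0.735,"y": -0.54},{"x": -0.735,"y": -0.54},{"x": -0.735,"y": -0.54},{"x": -0.735,"y": -0.54},{"x": -0.735,"y": -0.54},{"x": -0.735,"y": -0.54},{"x": -0.735,"y": -0.54},{"x": -0.735,"y": -0.54},{"x": -0.735,"y": -0.54},{"x": -0.735,"y": -0.54},{"x": -0.735,"y": -0.54},{"x": -0.735,"y": -0.54},{"x": -0.735,"y": -0.54},{"x": -0.735,"y": -0.54},{"x": -0.735,"y": -0.54},{"x": -0.735,"y": -0.54}]' --gripper 0.38

```text
schema error: expected keys x, y, z, rx, ry, rz
```

>>> play_rows --deltas '[{"rz": -6.7},{"rz": -6.7},{"rz": -6.7},{"rz": -6.7},{"rz": -6.7},{},{},{}]'

```text
schema error: expected keys x, y, z, rx, ry, rz
```

```bash
cat >> h.py <<'E'
def tool(bot,target):
    s=bot.read_state(); R=cv2.Rodrigues(np.array(s["orientation"],float))[0]
    print("t",s["time_s"],"pos",s["ee_pos"].round(4),"gap mm",s["finger_gap"]*87,"F",np.round(s["ft_force"],2),"\nR",R.round(4).tolist())
    print("mm in tool axes to target",(R.T@(np.array(target)-s["ee_pos"])*1000).round(1))
E
python3 - <<'E'
from rig import bot
from h import *
tool(bot,[.539,.095,.15])
c=bot.camera("scene");np.savez("scene1.npz",**c)
im=cv2.resize(c["image"][130:270,220:390],None,fx=4,fy=4,interpolation=cv2.INTER_CUBIC)
# overlay predicted circles of foot and ring
th=np.linspace(0,2*np.pi,60)
for (x,y,r,z,k) in((.537,.1129,.02125,.04,(0,255,0)),(.537,.1129,.042,.04,(0,255,0)),(.539,.095,.014,.041,(0,255,255)),(.539,.095,.014,.05,(255,0,255))):
    p=pix(c,np.c_[x+r*np.cos(th),y+r*np.sin(th),th*0+z])
    for q in p: cv2.circle(im,tuple(((q-[220,130]+.5)*4).astype(int)),1,k,-1)
cv2.imwrite("pics/s1.png",im)
E
```

```text
t 0.1 pos [0.29   0.5812 0.2356] gap mm 86.89286924659876 F [-0.64  0.24  0.4 ] 
R [[-0.8948, 0.4464, -0.0007], [0.4464, 0.8948, -0.0015], [-0.0001, -0.0017, -1.0]]
mm in tool axes to target [-439.8 -323.8   86.2]
```

View pics/s1.png

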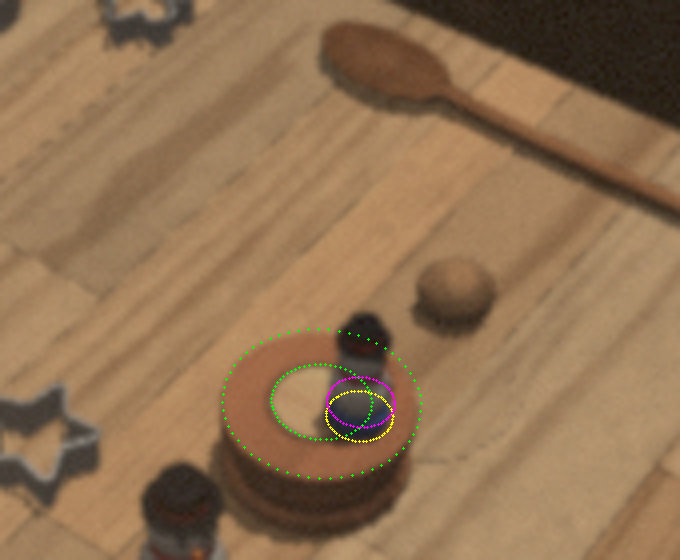

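The overlay fits both the plinth and the foot (about 355,410), with the same ~1 px shift, so the relative estimate is good. The moves were refused because each row needs all six keys, so I'm resending.

>>> play_rows --deltas '[{"x": -0.735,"y": -0.54,"z": 0,"rx": 0,"ry": 0,"rz": 0},{"x": -0.735,"y": -0.54,"z": 0,"rx": 0,"ry": 0,"rz": 0},{"x": -0.735,"y": -0.54,"z": 0,"rx": 0,"ry": 0,"rz": 0},{"x": -0.735,"y": -0.54,"z": 0,"rx": 0,"ry": 0,"rz": 0},{"x": -0.735,"y": -0.54,"z": 0,"rx": 0,"ry": 0,"rz": 0},{"x": -0.735,"y": -0.54,"z": 0,"rx": 0,"ry": 0,"rz": 0},{"x": -0.735,"y": -0.54,"z": 0,"rx": 0,"ry": 0,"rz": 0},{"x": -0.735,"y": -0.54,"z": 0,"rx": 0,"ry": 0,"rz": 0},{"x": -0.735,"y": -0.54,"z": 0,"rx": 0,"ry": 0,"rz": 0},{"x": -0.735,"y": -0.54,"z": 0,"rx": 0,"ry": 0,"rz": 0},{"x": -0.735,"y": -0.54,"z": 0,"rx": 0,"ry": 0,"rz": 0},{"x": -0.735,"y": -0.54,"z": 0,"rx": 0,"ry": 0,"rz": 0},{"x": -0.735,"y": -0.54,"z": 0,"rx": 0,"ry": 0,"rz": 0},{"x": -0.735,"y": -0.54,"z": 0,"rx": 0,"ry": 0,"rz": 0},{"x": -0.735,"y": -0.54,"z": 0,"rx": 0,"ry": 0,"rz": 0},{"x": -0.735,"y": -0.54,"z": 0,"rx": 0,"ry": 0,"rz": 0},{"x": -0.735,"y": -0.54,"z": 0,"rx": 0,"ry": 0,"rz": 0},{"x": -0.735,"y": -0.54,"z": 0,"rx": 0,"ry": 0,"rz": 0},{"x": -0.735,"y": -0.54,"z": 0,"rx": 0,"ry": 0,"rz": 0},{"x": -0.735,"y": -0.54,"z": 0,"rx": 0,"ry": 0,"rz": 0}]' --gripper 0.38

```text
time_s: 2.65
ee_pos: [0.5403, 0.094, 0.2363]
orientation: [-0.72, -3.058, 0.0]
ft_force: [-0.0, 0.6, 0.1]
finger_gap: 0.69
grasp_force: 0.0
```

>>> play_rows --deltas '[{"x": 0,"y": 0,"z": 0,"rx": 0,"ry": 0,"rz": -6.7},{"x": 0,"y": 0,"z": 0,"rx": 0,"ry": 0,"rz": -6.7},{"x": 0,"y": 0,"z": 0,"rx": 0,"ry": 0,"rz": -6.7},{"x": 0,"y": 0,"z": 0,"rx": 0,"ry": 0,"rz": -6.7},{"x": 0,"y": 0,"z": 0,"rx": 0,"ry": 0,"rz": -6.7},{"x": 0,"y": 0,"z": 0,"rx": 0,"ry": 0,"rz": 0},{"x": 0,"y": 0,"z": 0,"rx": 0,"ry": 0,"rz": 0},{"x": 0,"y": 0,"z": 0,"rx": 0,"ry": 0,"rz": 0}]'

```text
time_s: 3.65
ee_pos: [0.5401, 0.0949, 0.2365]
orientation: [0.19, -3.136, -0.0]
ft_force: [0.5, -1.3, 0.9]
finger_gap: 0.69
grasp_force: 0.0
```

```bash
python3 - <<'E'
from rig import bot
from h import *
tool(bot,[.539,.095,.14])
E
```

```text
t 3.65 pos [0.5401 0.0949 0.2365] gap mm 60.0500446886841 F [ 0.47 -1.26  0.94] 
R [[-0.9927, -0.1206, -0.0], [-0.1206, 0.9927, 0.0001], [0.0, 0.0001, -1.0]]
mm in tool axes to target [ 1.1  0.3 96.5]
```

>>> play_rows --deltas '[{"x": 0.04,"y": 0,"z": 0.6,"rx": 0,"ry": 0,"rz": 0},{"x": 0,"y": 0,"z": 0.6,"rx": 0,"ry": 0,"rz": 0},{"x": 0,"y": 0,"z": 0.6,"rx": 0,"ry": 0,"rz": 0},{"x": 0,"y": 0,"z": 0.6,"rx": 0,"ry": 0,"rz": 0},{"x": 0,"y": 0,"z": 0.6,"rx": 0,"ry": 0,"rz": 0},{"x": 0,"y": 0,"z": 0.6,"rx": 0,"ry": 0,"rz": 0},{"x": 0,"y": 0,"z": 0.6,"rx": 0,"ry": 0,"rz": 0},{"x": 0,"y": 0,"z": 0.4,"rx": 0,"ry": 0,"rz": 0},{"x": 0,"y": 0,"z": 0.23,"rx": 0,"ry": 0,"rz": 0},{"x": 0,"y": 0,"z": 0,"rx": 0,"ry": 0,"rz": 0},{"x": 0,"y": 0,"z": 0,"rx": 0,"ry": 0,"rz": 0}]'

```text
time_s: 5.03
ee_pos: [0.5395, 0.0948, 0.0923]
orientation: [-0.191, 3.135, 0.001]
ft_force: [-0.3, -0.2, 0.8]
finger_gap: 0.692
grasp_force: 0.0
```

```bash
python3 - <<'E'
from rig import bot
from h import *
tool(bot,[.539,.095,.0595])
c=bot.camera("scene")
im=cv2.resize(c["image"][150:270,240:390],None,fx=5,fy=5,interpolation=cv2.INTER_CUBIC)
cv2.imwrite("pics/s2.png",im)
E
```

```text
t 5.025 pos [0.5395 0.0948 0.0923] gap mm 60.19761592363814 F [-0.28 -0.17  0.76] 
R [[-0.9926, -0.1215, 0.0012], [-0.1215, 0.9926, 0.0004], [-0.0012, 0.0003, -1.0]]
mm in tool axes to target [ 0.5  0.2 32.8]
```

View pics/s2.png

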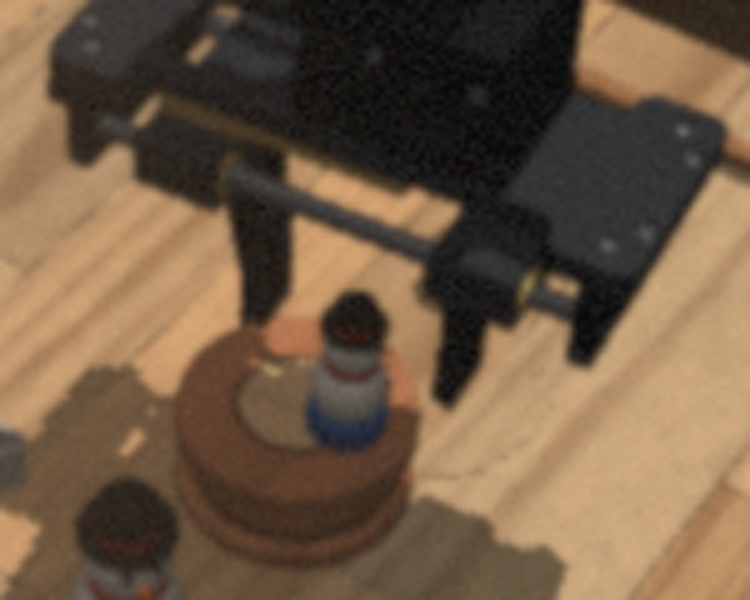

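The fingers straddle the snowman's head: the finger tips are at (265,320) and (450,400) and the hat at (355,310). Next I lower to foot height.

>>> play_rows --deltas '[{"x": 0,"y": 0,"z": 0.3,"rx": 0,"ry": 0,"rz": 0},{"x": 0,"y": 0,"z": 0.3,"rx": 0,"ry": 0,"rz": 0},{"x": 0,"y": 0,"z": 0.25,"rx": 0,"ry": 0,"rz": 0},{"x": 0,"y": 0,"z": 0.15,"rx": 0,"ry": 0,"rz": 0},{"x": 0,"y": 0,"z": 0.07,"rx": 0,"ry": 0,"rz": 0},{"x": 0,"y": 0,"z": 0,"rx": 0,"ry": 0,"rz": 0},{"x": 0,"y": 0,"z": 0,"rx": 0,"ry": 0,"rz": 0}]'

```text
time_s: 5.95
ee_pos: [0.5393, 0.0947, 0.0599]
orientation: [-0.191, 3.135, 0.0]
ft_force: [-0.8, 0.8, 0.6]
finger_gap: 0.69
grasp_force: 0.0
```

```bash
python3 - <<'E'
from rig import bot
from h import *
tool(bot,[.537,.1129,.0595])
c=bot.camera("scene")
im=cv2.resize(c["image"][180:270,260:370],None,fx=6,fy=6,interpolation=cv2.INTER_CUBIC)
cv2.imwrite("pics/s3.png",im)
E
```

```text
t 5.95 pos [0.5393 0.0947 0.0599] gap mm 60.0339892142257 F [-0.77  0.85  0.63] 
R [[-0.9926, -0.1216, 0.0007], [-0.1216, 0.9926, 0.0002], [-0.0007, 0.0001, -1.0]]
mm in tool axes to target [ 0.1 18.3  0.4]
```

View pics/s3.png

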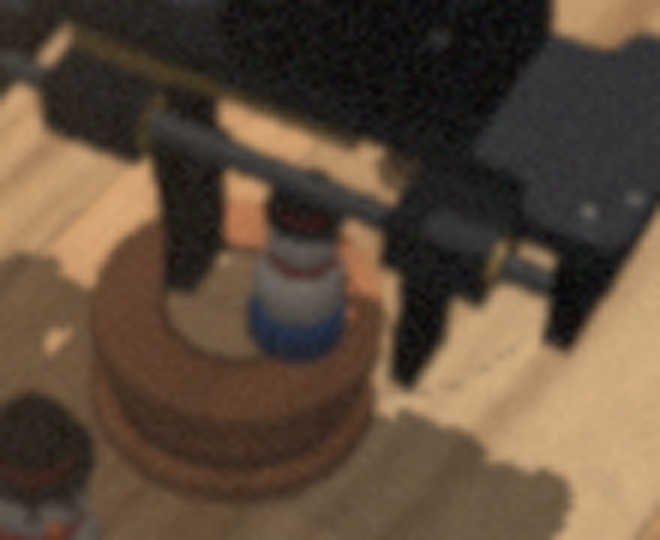

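The foot (298,335) sits midway between the fingertips (180,290) and (405,385). I'll close the gap, then push gently.

>>> play_rows --deltas '[{"x": 0,"y": 0.1,"z": 0,"rx": 0,"ry": 0,"rz": 0},{"x": 0,"y": 0.1,"z": 0,"rx": 0,"ry": 0,"rz": 0},{"x": 0,"y": 0.1,"z": 0,"rx": 0,"ry": 0,"rz": 0},{"x": 0,"y": 0.06,"z": 0,"rx": 0,"ry": 0,"rz": 0},{"x": 0,"y": 0.035,"z": 0,"rx": 0,"ry": 0,"rz": 0},{"x": 0,"y": 0.035,"z": 0,"rx": 0,"ry": 0,"rz": 0},{"x": 0,"y": 0.035,"z": 0,"rx": 0,"ry": 0,"rz": 0},{"x": 0,"y": 0.035,"z": 0,"rx": 0,"ry": 0,"rz": 0},{"x": 0,"y": 0.035,"z": 0,"rx": 0,"ry": 0,"rz": 0},{"x": 0,"y": 0.035,"z": 0,"rx": 0,"ry": 0,"rz": 0},{"x": 0,"y": 0.035,"z": 0,"rx": 0,"ry": 0,"rz": 0},{"x": 0,"y": 0.035,"z": 0,"rx": 0,"ry": 0,"rz": 0},{"x": 0,"y": 0.035,"z": 0,"rx": 0,"ry": 0,"rz": 0},{"x": 0,"y": 0.035,"z": 0,"rx": 0,"ry": 0,"rz": 0},{"x": 0,"y": 0.035,"z": 0,"rx": 0,"ry": 0,"rz": 0},{"x": 0,"y": 0.035,"z": 0,"rx": 0,"ry": 0,"rz": 0},{"x": 0,"y": 0.02,"z": 0,"rx": 0,"ry": 0,"rz": 0},{"x": 0,"y": 0,"z": 0,"rx": 0,"ry": 0,"rz": 0}]'

```text
time_s: 8.25
ee_pos: [0.5361, 0.1187, 0.0596]
orientation: [-0.192, 3.136, 0.0]
ft_force: [-0.7, -0.3, 0.1]
finger_gap: 0.687
grasp_force: 0.1
```

```bash
python3 - <<'E'
from rig import bot
from h import *
tool(bot,[.537,.1129,.0595])
c=bot.camera("scene")
im=cv2.resize(c["image"][180:270,260:370],None,fx=6,fy=6,interpolation=cv2.INTER_CUBIC)
cv2.imwrite("pics/s4.png",im)
E
```

```text
t 8.25 pos [0.5361 0.1187 0.0596] gap mm 59.77627795129826 F [-0.71 -0.29  0.09] 
R [[-0.9926, -0.1218, 0.0], [-0.1218, 0.9926, 0.0001], [-0.0, 0.0001, -1.0]]
mm in tool axes to target [-0.2 -5.8  0.1]
```

View pics/s4.png

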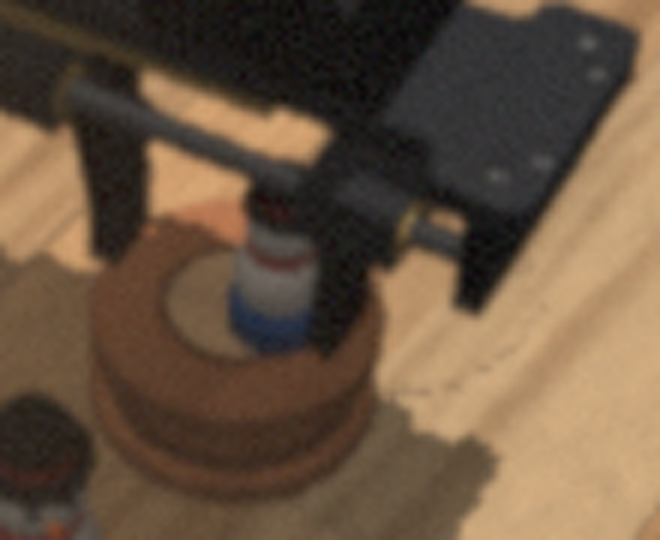

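The pad touches the foot, the snowman is upright with its foot at about (272,325), and the plinth hasn't moved. About 10 mm remain.

>>> play_rows --deltas '[{"x": 0,"y": 0.02,"z": 0,"rx": 0,"ry": 0,"rz": 0},{"x": 0,"y": 0.035,"z": 0,"rx": 0,"ry": 0,"rz": 0},{"x": 0,"y": 0.035,"z": 0,"rx": 0,"ry": 0,"rz": 0},{"x": 0,"y": 0.035,"z": 0,"rx": 0,"ry": 0,"rz": 0},{"x": 0,"y": 0.035,"z": 0,"rx": 0,"ry": 0,"rz": 0},{"x": 0,"y": 0.035,"z": 0,"rx": 0,"ry": 0,"rz": 0},{"x": 0,"y": 0.035,"z": 0,"rx": 0,"ry": 0,"rz": 0},{"x": 0,"y": 0.035,"z": 0,"rx": 0,"ry": 0,"rz": 0},{"x": 0,"y": 0.035,"z": 0,"rx": 0,"ry": 0,"rz": 0},{"x": 0,"y": 0.02,"z": 0,"rx": 0,"ry": 0,"rz": 0},{"x": 0,"y": 0.01,"z": 0,"rx": 0,"ry": 0,"rz": 0},{"x": 0,"y": 0,"z": 0,"rx": 0,"ry": 0,"rz": 0},{"x": 0,"y": -0.03,"z": 0,"rx": 0,"ry": 0,"rz": 0},{"x": 0,"y": -0.1,"z": 0,"rx": 0,"ry": 0,"rz": 0},{"x": 0,"y": -0.2,"z": 0,"rx": 0,"ry": 0,"rz": 0},{"x": 0,"y": -0.2,"z": 0,"rx": 0,"ry": 0,"rz": 0},{"x": 0,"y": 0,"z": 0,"rx": 0,"ry": 0,"rz": 0},{"x": 0,"y": 0,"z": 0,"rx": 0,"ry": 0,"rz": 0}]'

```text
time_s: 10.55
ee_pos: [0.5368, 0.1126, 0.0596]
orientation: [-0.191, 3.136, 0.0]
ft_force: [-0.9, -0.1, 0.5]
finger_gap: 0.689
grasp_force: 0.0
```

```bash
python3 - <<'E'
from rig import bot
from h import *
tool(bot,[.537,.1129,.0595])
c=bot.camera("scene")
im=cv2.resize(c["image"][180:270,260:370],None,fx=6,fy=6,interpolation=cv2.INTER_CUBIC)
cv2.imwrite("pics/s5.png",im)
E
```

```text
t 10.55 pos [0.5368 0.1126 0.0596] gap mm 59.91263995544506 F [-0.91 -0.06  0.46] 
R [[-0.9926, -0.1215, 0.0001], [-0.1215, 0.9926, 0.0002], [-0.0001, 0.0002, -1.0]]
mm in tool axes to target [-0.2  0.3  0.1]
```

View pics/s5.png

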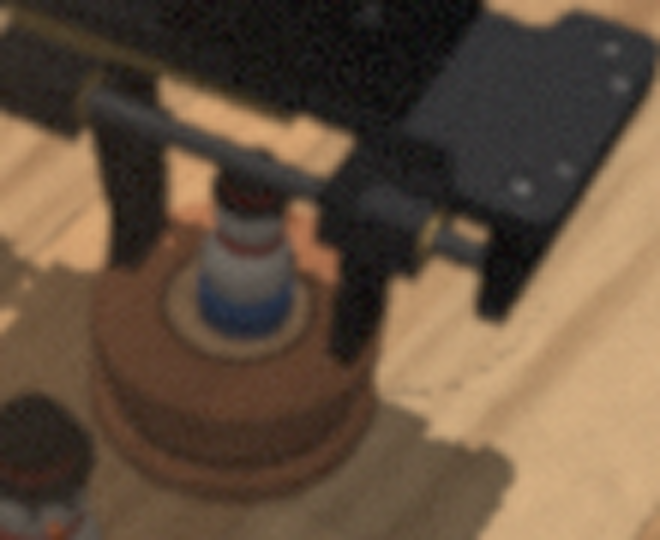

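The snowman stands upright with its foot (198–293, bottom 338) inside the ring (163–312, bottom 360). I'll lift clear and check from above.

>>> play_rows --deltas '[{"x": 0,"y": 0,"z": -0.2,"rx": 0,"ry": 0,"rz": 0},{"x": 0,"y": 0,"z": -0.5,"rx": 0,"ry": 0,"rz": 0},{"x": 0,"y": 0,"z": -0.7,"rx": 0,"ry": 0,"rz": 0},{"x": 0,"y": 0,"z": -0.7,"rx": 0,"ry": 0,"rz": 0},{"x": 0,"y": 0,"z": -0.7,"rx": 0,"ry": 0,"rz": 0},{"x": 0,"y": 0,"z": -0.7,"rx": 0,"ry": 0,"rz": 0},{"x": 0,"y": 0,"z": -0.7,"rx": 0,"ry": 0,"rz": 0},{"x": 0,"y": 0.9,"z": 0,"rx": 0,"ry": 0,"rz": 0},{"x": 0,"y": 0.9,"z": 0,"rx": 0,"ry": 0,"rz": 0},{"x": 0,"y": 0.9,"z": 0,"rx": 0,"ry": 0,"rz": 0},{"x": 0,"y": 0.9,"z": 0,"rx": 0,"ry": 0,"rz": 0},{"x": 0,"y": 0.9,"z": 0,"rx": 0,"ry": 0,"rz": 0},{"x": 0,"y": 0.9,"z": 0,"rx": 0,"ry": 0,"rz": 0},{"x": 0,"y": 0.9,"z": 0,"rx": 0,"ry": 0,"rz": 0},{"x": 0,"y": 0.9,"z": 0,"rx": 0,"ry": 0,"rz": 0},{"x": 0,"y": 0,"z": 0,"rx": 0,"ry": 0,"rz": 0},{"x": 0,"y": 0,"z": 0,"rx": 0,"ry": 0,"rz": 0}]'

```text
time_s: 12.72
ee_pos: [0.5111, 0.3258, 0.1862]
orientation: [-0.19, 3.135, -0.001]
ft_force: [1.0, 0.1, 0.4]
finger_gap: 0.694
grasp_force: 0.0
```

```bash
python3 - <<'E'
from rig import bot
from h import *
t=bot.camera("top");s=bot.camera("scene")
a=cv2.resize(t["image"][195:245,260:310],(400,400),interpolation=cv2.INTER_CUBIC)
b=cv2.resize(s["image"][200:265,265:330],(400,400),interpolation=cv2.INTER_CUBIC)
cv2.imwrite("pics/end.png",np.hstack([a,b]))
P,col,ok=cloud(t,260,312,193,243)
q=P[ok&(abs(P[:,2]-.04)<.006)]; print(cv2.minEnclosingCircle(q[:,:2].astype(np.float32)))
q=P[ok&(P[:,2]>.055)&(P[:,2]<.12)]; print(q.min(0),q.max(0),(q.min(0)+q.max(0))/2)
E
```

```text
((0.5370294451713562, 0.11245447397232056), 0.04207659885287285)
[0.52516319 0.0991527  0.06201639] [0.54821132 0.12214854 0.10204238] [0.53668725 0.11065062 0.08202939]
```

View pics/end.png

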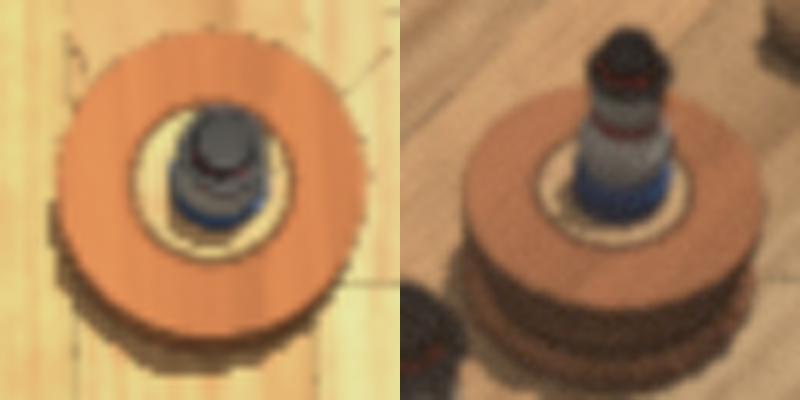

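The foot (top crop 167–270, bottom 228) is wholly inside the ring, about 2 mm off centre, and the plinth is where it started.

```bash
python3 -c "
from rig import bot
print(bot.sign_off())"
```

```text
the job is handed in; nothing more can be done
None
```

The small snowman stands upright on the plinth with its foot inside the dark ring, about 2 mm off centre by the camera. The hand is clear, the plinth has not moved, and the job is handed in; sign-off returned no verdict.

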